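# Dispense two sample vials at the cytology bench

### The arm

A 6-joint arm with a two-finger parallel gripper is mounted at the origin on the work surface. World frame = base frame: x ahead of the robot, y to its left, z up, the work surface at z = 0. Lengths are in m, angles in rad, forces in N, time in s.
With the tool pointing down it reaches from about 0.275 to 0.825 m from the base axis. Payload 4.9 kg.
Tool frame: the origin (TCP) lies midway between the tips of the shut fingers; the grasp point (between the pads) lies 19 mm behind it (grip_point_offset is the distance from the TCP to the grasp point, in m); z points along the fingers, x is the direction in which the jaws open and shut, and the axes are right-handed (so a half turn about z gives the same grasp; the last joint's range is limited). The gripper opens to 85 mm and grips with 20 to 120 N. Pads are 22 mm wide; open, the fingers measure 114 mm over their backs; the gripper's body (76 mm by 85 mm) begins 54 mm behind the grasp point. The pads swing forward as they close: fully open they stand 13 mm farther back than shut.
Start: joints at [1.117, 0.326, -0.193, 1.052, 0, 1.437], TCP at [0.173, 0.522, 0.231] pointing down, gripper open.
Joint ranges: [-2.65, 2.65], [-0.97, 1.79], [-1.3, 1.35], [-1.93, 2.1], [-1.47, 1.37], [-3.14, 3.14]. Speed limits (rad/s): [2.57, 2.57, 3.14, 3.14, 3.14, 3.14].

### API

Orientations are given as a rotation vector (axis times angle).
In Python, from cell import * gives the robot as it stands. Calls block until the motion is done:
- movep(position, orientation): joint-space move of the TCP to a pose.
- move_l(position, velocity=0.15, rot=None, until_force=None): straight line of the TCP; rot=None keeps the orientation; velocity is the mean speed in m/s. With until_force (N) it stops when the force on the tool has changed by that much, and returns True; else False.
- set_joints(angles): joint-space move.
- let_go() and grab(newtons=None): open the fingers fully, or close them until they stop; newtons is the grip in N (None keeps the last).
- sleep(seconds).
- ik(position, orientation): joint angles nearest the present ones, or None.
- get_state(): the state.
- grab_frame(name): name is "scene" or "side" or "wrist"; returns a dict with "img" (400x640x3 uint8, red, green, blue), "fx", "fy", "cx", "cy" (pixels), "cam_to_world" (4x4, takes a point from camera to world coordinates); the wrist camera has in their place "T_tool_cam" (4x4, takes a point from camera to tool coordinates, whose origin is the TCP and whose axes are the tool frame's). Camera axes: x right, y down, z forward; pixel columns grow to the right and rows downward; lengths in m; the calibration is good to about 2 mm. The wrist camera is an equidistant fisheye: a pixel r from the principal point sees the ray r / f radians off the axis. A picture is of the moment at which its call begins: read the wrist's pose just before it. There is no depth.
A pose or a line that the arm cannot do raises MotionError and nothing moves.
- sign_off(): hands the job in, once; it reports no verdict.
Trained networks look in the newest picture that a camera, given by its name, has taken for a name from the list of things; names that differ only in an ending like _2 or _b are one class to them, and where a whole thing is asked for, a point or a joint stands for the part that bears it (a point fixed in the world has none). Each returns a list of dicts, best first, with "score" (0 to 1); they miss things now and then, are a little off and sometimes report something else, mostly with a low value. They report only what shows in the picture. A call takes as long as a camera call. They do not tell look-alikes from the thing itself.
- spot_in(camera, name): "centre" ([column, row] in pixels, amid what is visible of it).
- silhouettes(camera, name): "mask" (400x640 bool, what is visible of it) and "centre" ([column, row] in pixels, amid what is visible of it).
- tip_of(camera, name): "centre" ([column, row] in pixels: a listed point, or the origin of a listed thing).
The state is a dict: "clock": time; "q": joint angles; "joint_velocities": joint speeds; "tau": joint torques, N m; "position": TCP position; "eef_rot": TCP orientation; "contact_force": force on the tool from outside, world axes, zero at the start; "wrist_torque": the same for the moment, N m; "finger_gap": opening from 0.0 (shut) to 1.0 (fully open).
Only numpy, scipy, OpenCV 4.12 (cv2) and the standard library are available. Lean on these libraries where they do the work, as an engineer would, in place of code of your own. Each camera call takes 0.05 s, during which the arm holds its last target. There are 200 camera calls.

### The job

Dispense two blue-capped sample vials into the tray of their own dispenser: press the yellow pad of that dispenser's lever down until the gate lifts and one vial rolls out, let the lever come fully back up so that the next vial rolls to the gate, and press and release it once more for the second vial. The third blue-capped vial must stay waiting at the gate with the lever back up. Do not touch or pick up the vials themselves, and leave the dispenser with the orange-capped vials and everything else on the bench alone.

Things in the scene. Friction and masses are not known exactly. Their poses are not given: they have to be found in the camera images.
- blue_dispenser: fixed white sloping dispenser with three blue-capped vials (twin of the other but for the caps). Origin on the table under the lever's pivot; +x uphill, +y to the press pad's side. Lane 70 wide, floor 52 over the table at x=0, slopes down 0.175 rad to -x: rear wall at x=115, gate, then pick-up tray from x=-25 to the front lip at x=-105. Body: y -55 to 50 plus pad, highest 135 (mm)
- blue_lever (a joint): blue-capped vials' rocking lever, level axis along dispenser y. 0 = rest (sprung: pad up, gate down), 0.78 = hard stop. Gate clears a vial from about 0.6; a rod then holds back the next: a full press frees one vial, in the tray 1 s later; once the lever is back up the next is at the gate 1 s later. At the pad 2 N starts it, 6 N holds it down
- blue_pad (a point): top-face centre of the yellow press pad (38 x 42, ribbed) on the uphill end of the blue-capped vials' lever, beside the lane, 72 from the pivot axis. At rest at (58, 73, 124) in the dispenser's frame, tilted 0.39 rad (outer end high); fully down it is 55 lower, tilted 0.39 rad the other way, having swung out at most 5 meanwhile (mm)
- blue_gate (a point): middle of the steel rod along the lower edge of the red gate flap, on the downhill end of the blue-capped vials' lever. At rest 76 above the table, 27 off the lane floor (rod centre, rod 5 thick), stopping the first vial; lifts 13 when the pad is pressed (mm)
- blue_tray (a point): middle of the floor of the open pick-up tray of the blue-capped vials' dispenser, 40 above the table; 80 long x 70 wide, lip 22 high: room for two vials side by side across it (mm)
- blue_vial1: white sample vial with blue cap, 34 mm dia x 66 long, lying across the lane, first in the row, at the gate at the start. Origin at its centre; its own y axis is its long axis (it rolls about it). (mm)
- blue_vial2: white sample vial with blue cap, 34 mm dia x 66 long, lying across the lane, second in the row at the start. Origin at its centre; its own y axis is its long axis (it rolls about it). (mm)
- blue_vial3: white sample vial with blue cap, 34 mm dia x 66 long, lying across the lane, third in the row at the start. Origin at its centre; its own y axis is its long axis (it rolls about it). (mm)
- orange_dispenser: fixed white sloping dispenser with three orange-capped vials (twin of the other but for the caps). Origin on the table under the lever's pivot; +x uphill, +y to the press pad's side. Lane 70 wide, floor 52 over the table at x=0, slopes down 0.175 rad to -x: rear wall at x=115, gate, then pick-up tray from x=-25 to the front lip at x=-105. Body: y -55 to 50 plus pad, highest 135 (mm)
- orange_lever (a joint): orange-capped vials' rocking lever, level axis along dispenser y. 0 = rest (sprung: pad up, gate down), 0.78 = hard stop. Gate clears a vial from about 0.6; a rod then holds back the next: a full press frees one vial, in the tray 1 s later; once the lever is back up the next is at the gate 1 s later. At the pad 2 N starts it, 6 N holds it down
- orange_pad (a point): top-face centre of the yellow press pad (38 x 42, ribbed) on the uphill end of the orange-capped vials' lever, beside the lane, 72 from the pivot axis. At rest at (58, 73, 124) in the dispenser's frame, tilted 0.39 rad (outer end high); fully down it is 55 lower, tilted 0.39 rad the other way, having swung out at most 5 meanwhile (mm)
- orange_vial1: white sample vial with orange cap, 34 mm dia x 66 long, lying across the lane, first in the row, at the gate at the start. Origin at its centre; its own y axis is its long axis (it rolls about it). (mm)
- orange_vial2: white sample vial with orange cap, 34 mm dia x 66 long, lying across the lane, second in the row at the start. Origin at its centre; its own y axis is its long axis (it rolls about it). (mm)
- orange_vial3: white sample vial with orange cap, 34 mm dia x 66 long, lying across the lane, third in the row at the start. Origin at its centre; its own y axis is its long axis (it rolls about it). (mm)
- oil_bottle: amber dropper bottle with black cap, 32 dia x 75 high, standing beside the tray of the blue-capped vials' dispenser. Bystander; origin at the centre of its underside. (mm)
- stain_bottle: white bottle with purple cap, 36 dia x 85 high, standing beside the tray of the orange-capped vials' dispenser. Bystander; origin at the centre of its underside. (mm)
- slide_box: closed green slide box, 90 x 175 x 34 high, lying flat on the table. Bystander; origin at the centre of its underside. (mm)
- marker: black marker pen with red cap, 130 long, 13 thick, lying on the table. Bystander; origin at the centre of its underside. (mm)
- forceps: steel forceps, 120 long, 8 high, lying on the table. Bystander; origin at the centre of its underside. (mm)
- stain_jar: open rectangular staining jar with upright glass slides, 58 x 64 x 90 high, slides stand up to 95. Bystander; origin at the centre of its underside. (mm)
- cell_counter: grey cell-counter keypad, 100 x 150 x 30 high, five round keys. Bystander; origin at the centre of its underside. (mm)
There are look-alikes about, which are no part of the job. What is shaped like the blue_vial1 but pink is not meant.

How it is judged:
By the outcome, as a careful person would: the job done as asked, in the order asked, and still so for the second after the job is handed in, with the robot touching nothing.
It also fails if it takes over 46 s, if anything falls off the work surface, if the arm or the gripper's body presses on something with over 40 N, if the wrist force passes 120 N, or if a joint passes its speed limit or range.

## Working session

There is one attempt and no reset: what is moved stays moved. The work goes in short steps, each a Python script; the robot and the scene stay as the last script left them, time stands still between calls to the robot, and variables do not carry over. Pictures are saved under pics/ and viewed, about 8 in all and at most 12, crops included, and the job is handed in when it is done.

```bash
mkdir -p pics
cat > h.py <<'E'
from cell import *
import numpy as np, cv2
def snap(n,f):
    d=grab_frame(n); cv2.imwrite('pics/'+f,d['img'][:,:,::-1]); return d
def ray(d,c):
    T=np.array(d['cam_to_world']); v=np.array([(c[0]-d['cx'])/d['fx'],(c[1]-d['cy'])/d['fy'],1])
    return T[:3,3],T[:3,:3]@v
def proj(d,p):
    T=np.linalg.inv(np.array(d['cam_to_world'])); q=T[:3,:3]@np.array(p)+T[:3,3]
    return np.array([d['fx']*q[0]/q[2]+d['cx'],d['fy']*q[1]/q[2]+d['cy']])
def atz(d,c,z):
    o,v=ray(d,c); return o+v*(z-o[2])/v[2]
E
python3 - <<'E'
from h import *
for n in ('scene','side'):
    d=snap(n,n+'0.png')
    print(n,np.round(d['cam_to_world'],3).tolist())
    for k,z in (('blue_pad',.124),('orange_pad',.124),('blue_gate',.076),('blue_tray',.04),('blue_dispenser',0),('orange_dispenser',0),('blue_vial1',.07),('blue_vial2',.075),('blue_vial3',.08),('oil_bottle',0),('stain_bottle',0),('stain_jar',0)):
        for r in tip_of(n,k)[:3]: print(k,np.round(r['centre'],1),round(r['score'],2),np.round(atz(d,r['centre'],z),3))
print(get_state())
E
```

```text
scene [[0.349, 0.671, -0.654, 1.25], [0.937, -0.259, 0.234, -0.24], [-0.013, -0.694, -0.72, 0.847], [0.0, 0.0, 0.0, 1.0]]
blue_pad [368.6 184.5] 0.95 [0.593 0.156 0.124]
orange_pad [263.3 201.1] 0.58 [ 0.551 -0.123  0.124]
blue_gate [336.9 182.5] 0.58 [0.509 0.102 0.076]
blue_gate [277.  307.1] 0.58 [ 0.824 -0.172  0.076]
blue_tray [329.7 184.2] 0.72 [0.474 0.095 0.04 ]
blue_dispenser [335.7 206.7] 0.98 [0.531 0.092 0.   ]
orange_dispenser [144.3 257.6] 0.73 [ 0.519 -0.453  0.   ]
orange_dispenser [231.9 232.4] 0.61 [ 0.517 -0.217  0.   ]
orange_dispenser [366.6 186. ] 0.36 [0.484 0.215 0.   ]
blue_vial1 [392.7 205.5] 0.81 [0.642 0.21  0.07 ]
blue_vial1 [345.7 206. ] 0.8 [0.598 0.091 0.07 ]
blue_vial1 [337.  192.9] 0.65 [0.543 0.088 0.07 ]
blue_vial2 [392.7 205.5] 0.81 [0.646 0.207 0.075]
blue_vial2 [345.7 206. ] 0.8 [0.602 0.088 0.075]
blue_vial2 [337.  192.9] 0.65 [0.547 0.086 0.075]
blue_vial3 [392.7 205.5] 0.81 [0.65  0.204 0.08 ]
blue_vial3 [345.7 206. ] 0.8 [0.606 0.086 0.08 ]
blue_vial3 [337.  192.9] 0.65 [0.552 0.084 0.08 ]
oil_bottle [356.1 187.8] 0.47 [0.48  0.181 0.   ]
st
[... 1445 characters left out ...]
71 0.   ]
{'clock': 1.3, 'q': array([ 1.11678985e+00,  3.26205437e-01, -1.92588076e-01,  1.05203378e+00,
        2.52797257e-07,  1.43659191e+00]), 'joint_velocities': array([ 1.36338915e-04, -1.18919266e-05, -6.22169363e-04, -2.25373110e-03,
       -4.59400151e-04,  2.76956675e-04]), 'tau': array([-2.58961163e-04, -4.43337750e+01,  2.62755382e+01,  1.05092859e-03,
       -3.99621354e-05, -3.24682127e-06]), 'position': array([0.1729036 , 0.52212472, 0.23128241]), 'eef_rot': array([ 2.54679000e+00,  1.83939520e+00, -4.30713359e-05]), 'contact_force': array([ 0.12402083, -0.16105926,  0.13464505]), 'wrist_torque': array([-0.03511712,  0.00984228,  0.01129745]), 'finger_gap': 1.000929147448991}
```

View pics/scene0.png

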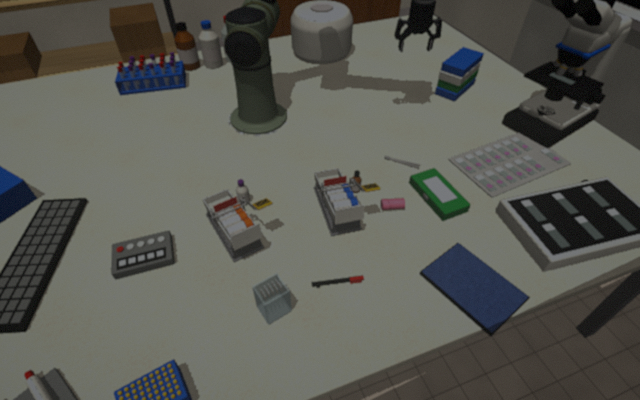

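View pics/side0.png

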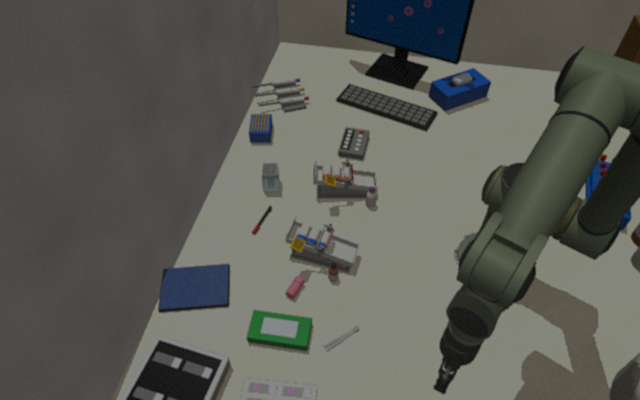

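The scene holds two dispensers. The one at scene (340,200) / side (320,245) has blue caps and is the one meant. The one at scene (232,220) / side (345,182) has orange caps. The pink look-alike vial lies at scene (393,204). The blue pad is at scene (369,186) / side (299,242), next to the blue dispenser. I'll shut the gripper and go above it for an enlarged wrist view.

```bash
cat >> h.py <<'E'
from scipy.spatial.transform import Rotation as Ro
def rot(yaw,tilt=0,flip=0):
    # tool x along dispenser x, z down; tilt leans the gripper to dispenser +y
    x=np.array([np.cos(yaw),np.sin(yaw),0]); z=np.array([0,0,-1.])
    R=Ro.from_rotvec(-tilt*x)*Ro.from_matrix(np.c_[x,np.cross(z,x),z])
    if flip: R=R*Ro.from_rotvec([0,0,np.pi])
    return R.as_rotvec()
def wray(d,st,c):
    u=np.array([c[0]-d['cx'],c[1]-d['cy']]); r=np.hypot(*u); a=r/d['fx']
    v=np.r_[u/max(r,1e-9)*np.sin(a),np.cos(a)]
    W=np.eye(4); W[:3,:3]=Ro.from_rotvec(st['eef_rot']).as_matrix(); W[:3,3]=st['position']
    T=W@np.array(d['T_tool_cam']); return T[:3,3],T[:3,:3]@v
def wz(d,st,c,z):
    o,v=wray(d,st,c); return o+v*(z-o[2])/v[2]
def wproj(d,st,p):
    W=np.eye(4); W[:3,:3]=Ro.from_rotvec(st['eef_rot']).as_matrix(); W[:3,3]=st['position']
    q=np.linalg.inv(W@np.array(d['T_tool_cam']))@np.r_[p,1]; r=np.hypot(q[0],q[1]); a=np.arctan2(r,q[2])
    return np.array([d['cx'],d['cy']])+d['fx']*a*q[:2]/r
E
python3 - <<'E'
from h import *
grab(20)
P=[.57,.16,.30]
best=min((f for f in (0,1) if ik(P,rot(-.11,0,f)) is not None),key=lambda f:abs(ik(P,rot(-.11,0,f))[5]))
print('flip',best,ik(P,rot(-.11,.25,best)))
movep(P,rot(-.11,0,best)); sleep(.3)
st=get_state(); d=snap('wrist','w1.png'); print(st['clock'],st['position'],d['T_tool_cam'])
for k,z in (('blue_pad',.124),('blue_gate',.076),('blue_tray',.04),('blue_dispenser',0),('blue_vial1',.075),('oil_bottle',0)):
    for r in tip_of('wrist',k)[:4]: print(k,np.round(r['centre'],1),round(r['score'],2),np.round(wz(d,st,r['centre'],z),4))
E
```

```text
flip 1 [ 0.26728962  0.46339497  0.16348824  1.36468209 -0.23208096 -1.18256595]
4.7 [0.56988531 0.16032163 0.29999605] [[ 9.99999743e-01  6.36009311e-04 -3.29473064e-04  1.53042865e-04]
 [-5.13971126e-04  9.57513250e-01  2.88388820e-01 -7.31812223e-02]
 [ 4.98892799e-04 -2.88388576e-01  9.57513332e-01 -1.40956331e-01]
 [ 0.00000000e+00  0.00000000e+00  0.00000000e+00  1.00000000e+00]]
blue_pad [288.2 181.3] 0.59 [0.6014 0.156  0.124 ]
blue_gate [354.5 114.1] 0.83 [0.5203 0.0944 0.076 ]
blue_tray [387.7 114.9] 0.63 [0.4728 0.0994 0.04  ]
blue_dispenser [336.3 112.4] 0.86 [0.5371 0.091  0.    ]
blue_vial1 [313.  114.5] 0.63 [0.5686 0.09   0.075 ]
blue_vial1 [306.9 226.1] 0.58 [0.5919 0.2267 0.075 ]
blue_vial1 [343.7 113.4] 0.56 [0.5328 0.0924 0.075 ]
oil_bottle [375.  168.6] 0.76 [0.4887 0.1773 0.    ]
oil_bottle [354.  113.9] 0.58 [0.5124 0.0954 0.    ]
```

View pics/w1.png

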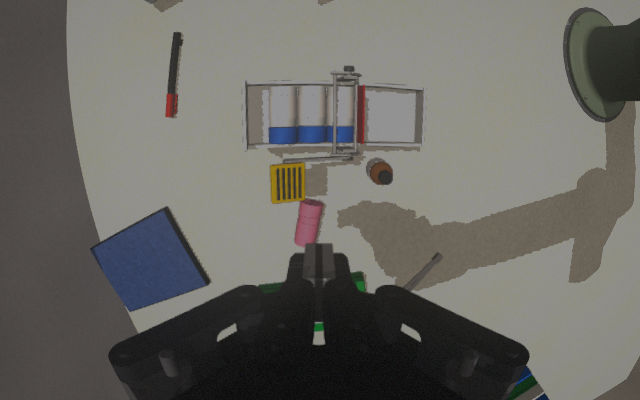

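The view confirms it. The three caps at (283,133), (312,133) and (341,133) are blue, and the yellow pad at (288,183) belongs to this dispenser. The pink look-alike at (308,222) lies on the table. The pad works out at about (0.602, 0.157), with the dispenser yaw about -0.1. First press, with the gripper leaning outward.

```bash
cat >> h.py <<'E'
yaw=-.105; ex=np.array([np.cos(yaw),np.sin(yaw),0]); ey=np.array([-np.sin(yaw),np.cos(yaw),0])
pad=np.array([.602,.157,0])+.002*ey
def P(z): return pad+[0,0,z]
E
python3 - <<'E'
from h import *
R=rot(yaw,.25,1)
movep(P(.165),R); sleep(.2); f0=get_state()['contact_force']
hit=move_l(P(.064),velocity=.06,until_force=14)
st=get_state(); print(hit,st['clock'],st['position'],st['contact_force']-f0)
sleep(1.2)
st=get_state(); print(st['position'],st['contact_force']-f0)
d=snap('wrist','w2.png'); a=d['img']; b=snap('scene','s2.png')['img'][140:260,280:430]
cv2.imwrite('pics/c2.png',np.hstack([a[0:300,180:480],cv2.resize(b,(375,300),interpolation=cv2.INTER_CUBIC)])[:,:,::-1])
E
```

```text
True 7.2333 [0.60157408 0.15907926 0.07461338] [-0.52837607  0.54501425 10.87825074]
[0.60156711 0.15908831 0.07459795] [-0.87077445  0.58651183  9.95831424]
```

View pics/c2.png

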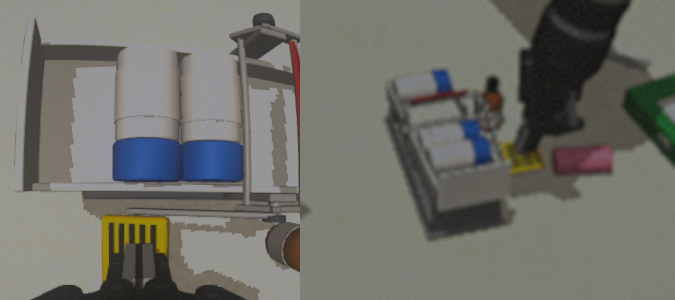

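The lever is fully down. One vial is in the tray (crop, right half, at (420,82)) and two are held back. Releasing, then checking that the next vial comes to the gate.

Run:
```python
from h import *
move_l(P(.165),velocity=.08); sleep(1.6)
print(get_state()['clock'])
a=snap('wrist','w3.png')['img']; b=snap('scene','s3.png')['img'][140:260,280:430]
cv2.imwrite('pics/c3.png',np.hstack([a[0:300,180:480],cv2.resize(b,(375,300),interpolation=cv2.INTER_CUBIC)])[:,:,::-1])
```

```text
11.4167
```

View pics/c3.png

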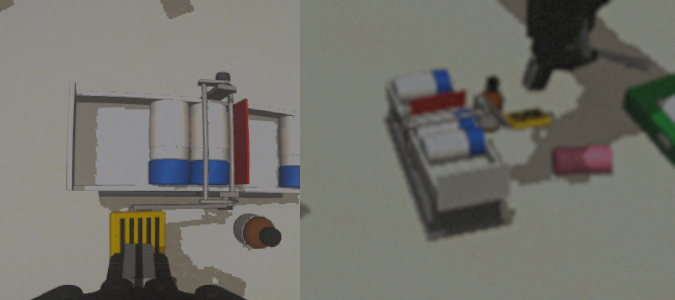

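The lever is back up (pad raised, red gate down at (240,140)), the second vial is at the gate at (210,145), and one vial is in the tray. Second press and release, then retreat.

Run:
```python
from h import *
f0=get_state()['contact_force']
hit=move_l(P(.064),velocity=.06,until_force=14)
st=get_state(); print(hit,st['position'],st['contact_force']-f0)
sleep(1.3)
b=snap('scene','s4.png')['img'][140:260,280:430]
move_l(P(.165),velocity=.08)
movep([.55,.18,.30],rot(yaw,0,1)); sleep(1.6)
st=get_state(); print(st['clock'],st['position'])
a=snap('wrist','w5.png')['img']; c=snap('scene','s5.png')['img'][140:260,280:430]
f=lambda i:cv2.resize(i,(375,300),interpolation=cv2.INTER_CUBIC)
cv2.imwrite('pics/c5.png',np.hstack([cv2.resize(a[50:250,220:470],(375,300)),np.hstack([f(c)])])[:,:,::-1])
```

```text
True [0.60159934 0.15905056 0.07458642] [-1.87149945  1.83631481  8.60995757]
17.7583 [0.5500105  0.18000538 0.29999433]
```

View pics/c5.png

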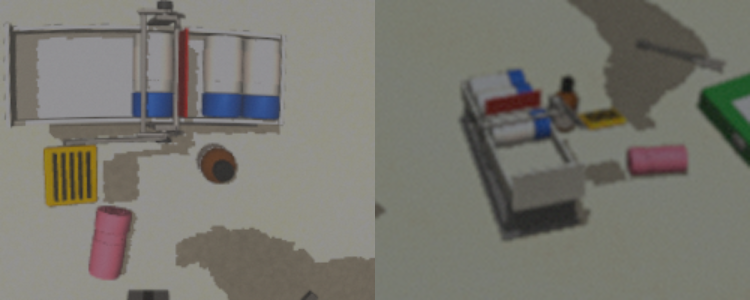

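Two vials lie side by side in the tray at (222,75) and (262,75), and the third waits at the gate at (152,75). The pad is up, and the bottle and pink vial haven't moved.

```bash
python3 -c "
from h import *
sign_off()"
```

```text
the job is handed in; nothing more can be done
```

I pressed and released the blue dispenser's lever twice with the shut fingertips. Both presses went down to the hard stop, with about 10 N on the tool, and I let the lever come fully back up in between.

The last pictures show two blue-capped vials side by side in the tray and the third waiting at the gate. The pad is up and the gate is down. The oil bottle and the pink look-alike vial have not moved, and the arm is clear. The clock stood at about 18 s of the 46 s allowed.

No check failed or disagreed. I did not take a final close-up of the orange dispenser, but the arm never went near it.

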